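Unhang the heat-sink module and lay it in its case

TASK

Slide the rack's locking bar fully aside by its knob, then take the module with the single finned heat sink off its two headed studs (slide it up the slope until the studs stand in the wide ends of its keyholes, then lift it off) and set it down gently, flat on the floor of the open black case with the heat sink up. Leave the other two modules hanging where they are, leave the locking bar open, and do not disturb the other things on the bench.

Things in the scene. Friction and masses are not known exactly. Their poses are not given: they have to be found in the camera images.
- rack: Plywood rack, fixed; flat face rises 30 deg from horizontal, away from the robot. Origin on the bench, 75 mm under face point F; x level towards up-slope, y along its width, z up. Up-slope u=(cos30,0,sin30), face normal n=(-sin30,0,cos30). Face spans -75..105 mm along u, -180..220 along y from F. Three modules hang flat on it, middles at y = -104, 0, 104 mm from F; which hangs where varies.
- rack_face (a point): Point F on the rack's face (axes as rack). Each of the three places has two steel studs square to the face, 30 mm either side (along y) of the place's middle: stem 6 mm diameter, head 15 mm diameter and 3 mm thick, underside of the head 7.5 mm and its top 10.5 mm off the face.
- lock_bar (a joint): Flat steel locking bar near the top of the face, slides along rack +y: 0 = locked, 0.040 m = fully aside (stop); starts within 6 mm of 0. About 2 N friction; stays where left. When locked its three teeth (24 mm wide, 7 mm high) stand 2 mm up-slope of the modules' tongues so that none can slide up; over 0.034 m all are free.
- bar_knob (a point): Middle of the bar's knob at its +y end: a black round post square to the face, 14 mm diameter, 40 mm tall (6 to 46 mm off the face; this point 26 mm off it), 91 mm up-slope of F and 172 mm along y when locked. x is up-slope, y along the rack, z the face normal.
- sink_module_mid (a point): Module to take: aluminium plate 116 (x) x 90 (y) x 5 mm, incl. a tongue 24 wide, 26 long at +x; finned heat sink in its middle 50 (x) x 24 (y) mm, top 41 mm over the plate's underside. 0.15-0.3 kg. Point: middle of plate, 23 mm over its underside. x up-slope while hung, z off the plate. Hangs by two keyholes: slide it 22 mm (+-2) up-slope, then lift over 11 mm along z to clear the studs.
- sink_module_slot (a point): On the same module: centre of the +y keyhole's wide end (21 x 21 mm), at plate underside, 22 mm towards -x from the plate's middle and 30 mm towards +y. From it a 10 mm wide slot runs to +x and ends on the stud, which stands at x = 0 while hung. The other keyhole is its mirror image at -y.
- caps_module_mid (a point): Another module, same plate, with two upright round capacitors of 22 mm diameter in a row, tops 33 mm over the plate's underside. Point: middle of plate, 23 mm over its underside; axes as the heat-sink module. Stays hung.
- coil_module_mid (a point): Another module, same plate, with a square black transformer and a round copper coil, tops 21 mm over the plate's underside. Point: middle of plate, 23 mm over its underside; axes as the heat-sink module. Stays hung.
- case: Open, shallow black case, fixed. Outside 138 (x) x 112 (y) x 28 mm high, inside 130 x 104 mm, walls and floor 4 mm. Origin: centre of its underside, z up. The module lies flat inside with 7 mm to spare all round, long side along the case's long side (x), tongue either way.
- spool: Grey spool, 54 mm diameter, 48 mm tall, standing on the bench; origin at the centre of its underside. Leave alone.
- bottle: Green bottle, 56 mm diameter, 150 mm tall; origin at the centre of its underside. Leave alone.
- iron_stand: Soldering-iron stand, base 130 x 70 x 12 mm with a sloping coil holder and iron, about 130 mm tall; origin at the centre of its underside. Leave alone.
- driver: Screwdriver lying on the bench, 170 mm long along its x. Leave alone.
Mind the look-alikes: they are no part of the job. What is shaped like the case but pink or turquoise is not meant.

How it is judged:
By the outcome, as a careful person would: the job done as asked, in the order asked, and still so for the second after the job is handed in, with the robot touching nothing.
It also fails if it takes over 51 s, if anything falls off the work surface, if the arm or the gripper's body presses on something with over 40 N, if the wrist force passes 120 N, or if a joint passes its speed limit or range.

ROBOT

A 7-joint arm with a two-finger parallel gripper is mounted at the origin on the work surface. World frame = base frame: x ahead of the robot, y to its left, z up, the work surface at z = 0. Lengths are in mm, angles in rad, forces in N, time in s.
With the tool pointing down it reaches from about 400 to 875 mm from the base axis. Payload 4.4 kg.
Tool frame: the origin (TCP) lies at the very end of the fingers, on their centre line; the grasp point (between the pads) lies 19 mm behind it; z points along the fingers, y is the direction in which the jaws open and shut (so a half turn about z gives the same grasp; the last joint's range is limited). The gripper opens to 85 mm and grips with 20 to 120 N. Pads are 22 mm wide; open, the fingers measure 114 mm over their backs; the gripper's body (76 mm by 85 mm) begins 54 mm behind the grasp point. The pads swing forward as they close: fully open they stand 13 mm farther back than shut.
Start: joints at [-1.274, 0.628, 0.038, 1.517, -0.027, 0.996, -0.02], TCP at [230.658, 607.713, 231.313] pointing down, gripper open.
Joint ranges: [-3.06, 3.06], [-0.37, 2.12], [-1.25, 1.32], [0.18, 2.47], [-1.1, 4.24], [0.23, 1.98], [-2.94, 2.94]. Speed limits (rad/s): [2.57, 2.57, 3.14, 3.14, 3.14, 3.14, 3.14].

INTERFACE

Orientations are given as [roll, pitch, yaw] about the fixed x, y, z axes, in that order (R = Rz(yaw) Ry(pitch) Rx(roll)).
In Python, from cell import ctrl, eyes gives the robot as it stands.
- The arm moves only by the tool move_arm, never from a script. Its argument "increments" is a list of rows, each a list of 6 numbers: the shift along the tool's x, y, z in cm, then the turn, a rotation vector about the tool's x, y, z in degrees. In form: [[x, y, z, wx, wy, wz], ...]. A call has 1 to 20 rows; each row is the pose to reach, as a shift and turn from the pose commanded when the call began, along the tool's axes at that moment; what a row does not reach only later rows make up. A row lasts 1/10 s, in which the tool goes at most 50 mm and 8.59 degrees, less where a joint would pass 70% of its speed; a pose out of reach is approached as far as the arm can. A call with a gripper value outside its range is refused whole. "grip" is the opening, from -1 (shut) to 1 (fully open), set as the call begins (left out, the last holds). The fingers move at their own pace and stop on an object; the grip force is fixed at half the most. Time passes only in rows, so rows that repeat a pose let the fingers close. It gives the time, the measured TCP pose, the force and the opening at its end, in the units of the state.
- ctrl.read_state(): the state, without advancing time (a new reading comes with each control period).
- eyes.get_image(name): name is "scene" or "side" or "wrist"; returns the picture (420x560x3 uint8, red, green, blue); there is no depth.
- eyes.calibration(name): a dict with "fx", "fy", "cx", "cy" (pixels), "dist" ([k1, k2, p1, p2, k3] as OpenCV has them; the pictures are not rectified), "pose" (4x4, takes a point from camera to world coordinates); the wrist camera has in their place "tool_from_camera" (4x4, takes a point from camera to tool coordinates, whose origin is the TCP and whose axes are the flange's). Camera axes: x right, y up, looking along -z (the intrinsics and any distortion apply to the point x, -y, -z); pixel columns grow to the right and rows downward; lengths in mm; the calibration is good to about 2 mm. A picture is of the moment at which its call begins: read the wrist's pose just before it. calibration takes no time and is no camera call.
- ctrl.finish_job(): hands the job in, once; it reports no verdict.
The state is a dict: "clock": time; "qpos": joint angles; "qd": joint speeds; "tau": joint torques, N m; "eef_pos": TCP position; "tool_rot": TCP orientation; "force": force on the tool from outside, world axes, zero at the start; "torque": the same for the moment, N m; "width": finger opening in mm.
Only numpy, scipy, OpenCV 4.12 (cv2) and the standard library are available. Lean on these libraries where they do the work, as an engineer would, in place of code of your own. Each camera call takes 0.05 s, during which the arm holds its last target. There are 200 camera calls.

## Working session

There is one attempt and no reset: what is moved stays moved. The work goes in short steps, Python scripts to look and compute and a tool call to move; the robot and the scene stay as the last step left them, time stands still between calls to the robot, and variables do not carry over. Pictures are saved under pics/ and viewed, about 8 in all and at most 12, crops included, and the job is handed in when it is done.

Besides the shell and the picture viewer there is one more tool, called after ">>>" as name([rows], argument=value, ...), one row to a line, values as JSON. move_arm: Moves the arm, as the interface text tells. Its arguments: {"type":"object","properties":{"increments":{"type":"array","items":{"type":"array","items":{"type":"number"}}},"grip":{"type":"number"}},"required":["increments"]}

```bash
ls; mkdir -p pics; python3 - <<'E'
from cell import ctrl,eyes
import cv2,numpy as np
for n in("scene","side","wrist"):
    im=eyes.get_image(n); cv2.imwrite(f"pics/{n}0.png",im[:,:,::-1])
    c=eyes.calibration(n); print(n,{k:np.round(v,3).tolist() for k,v in c.items()})
a=[cv2.imread(f"pics/{n}0.png") for n in("scene","side")]
s=ctrl.read_state();print({k:np.round(v,3).tolist() for k,v in s.items()})
E
```

```text
pics
scene {'fx': 477.346, 'fy': 477.346, 'cx': 278.981, 'cy': 201.115, 'dist': [-0.17, 0.0, 0.0, 0.0, 0.0], 'pose': [[-0.647, -0.605, 0.464, 1068.9], [0.763, -0.504, 0.405, 562.064], [-0.011, 0.616, 0.788, 1040.329], [0.0, 0.0, 0.0, 1.0]]}
side {'fx': 507.289, 'fy': 507.289, 'cx': 274.507, 'cy': 208.83, 'dist': [0.049, 0.0, 0.0, 0.0, 0.0], 'pose': [[0.835, 0.331, -0.439, -119.284], [-0.55, 0.53, -0.645, -860.893], [0.019, 0.781, 0.625, 1009.997], [0.0, 0.0, 0.0, 1.0]]}
wrist {'fx': 296.492, 'fy': 296.492, 'cx': 272.409, 'cy': 209.858, 'dist': [-0.017, 0.0, 0.0, 0.0, 0.0], 'tool_from_camera': [[0.001, 0.965, 0.261, 65.998], [1.0, -0.001, -0.001, -0.106], [-0.001, 0.261, -0.965, -142.259], [0.0, 0.0, 0.0, 1.0]]}
{'clock': 0.15, 'qpos': [-1.274, 0.629, 0.038, 1.518, -0.027, 0.996, -0.02], 'qd': [-0.001, -0.003, 0.0, -0.001, -0.001, -0.001, -0.0], 'tau': [0.002, -56.379, 1.228, -19.365, 0.011, 0.007, -0.0], 'eef_pos': [230.512, 607.269, 230.599], 'tool_rot': [-3.14, 0.0, 2.779], 'force': [0.03, -0.613, 0.081], 'torque': [-0.027, 0.027, 0.001], 'width': 84.893}
```

View pics/scene0.png

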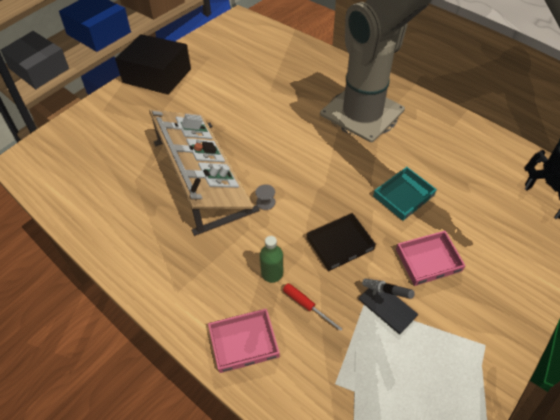

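View pics/side0.png

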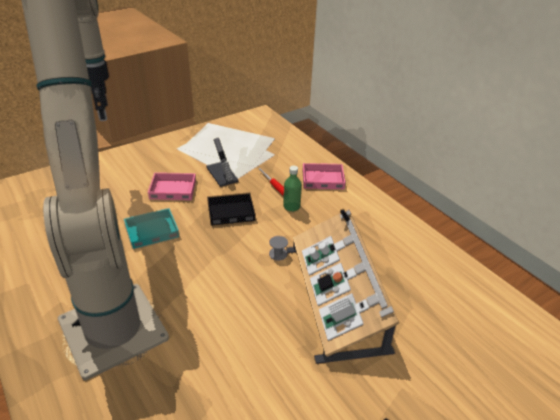

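Scene: the heat-sink module, grey and box-like, is at (190,124), coil/transformer at (205,148), capacitors at (220,175), and the knob at (196,186). The black open case is at (341,241); the turquoise one (405,193) and the pink ones (430,257) and (243,340) are decoys. Side view: sink (340,315), coil (330,283), caps (320,252), knob (345,215), case (231,209). I'll enlarge both rack views and both case views to confirm.

```bash
python3 - <<'E'
import cv2,numpy as np
S=cv2.imread("pics/scene0.png");D=cv2.imread("pics/side0.png")
def crop(im,x,y,w,h,f):
    return cv2.resize(im[y:y+h,x:x+w],None,fx=f,fy=f,interpolation=cv2.INTER_CUBIC)
out=np.zeros((600,800,3),np.uint8)
out[:,:400]=cv2.resize(S[90:240,145:245],(400,600),interpolation=cv2.INTER_CUBIC)
out[:,400:]=cv2.resize(D[203:365,292:400],(400,600),interpolation=cv2.INTER_CUBIC)
cv2.imwrite("pics/rack.png",out)
out=np.hstack([crop(S,300,205,80,75,5),crop(D,200,180,70,75,5)])
cv2.imwrite("pics/case.png",out)
E
```

```text
(no output)
```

View pics/rack.png

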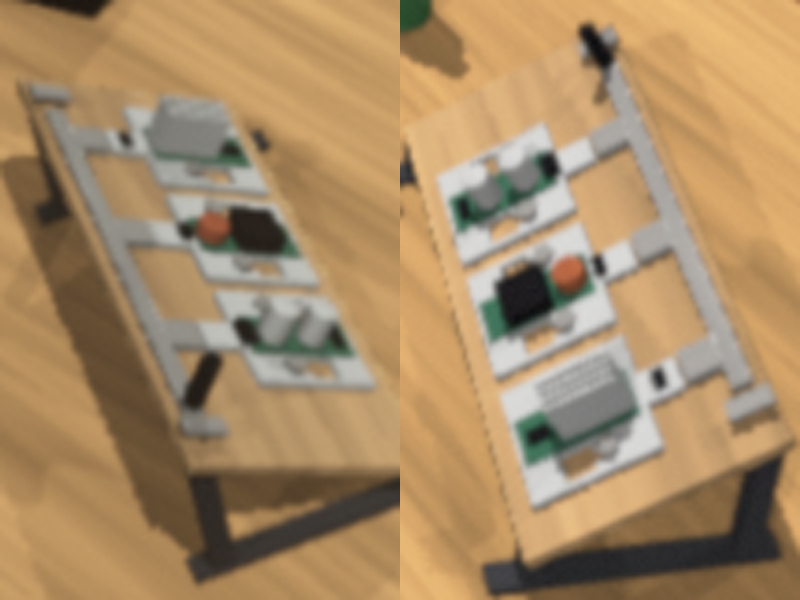

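View pics/case.png

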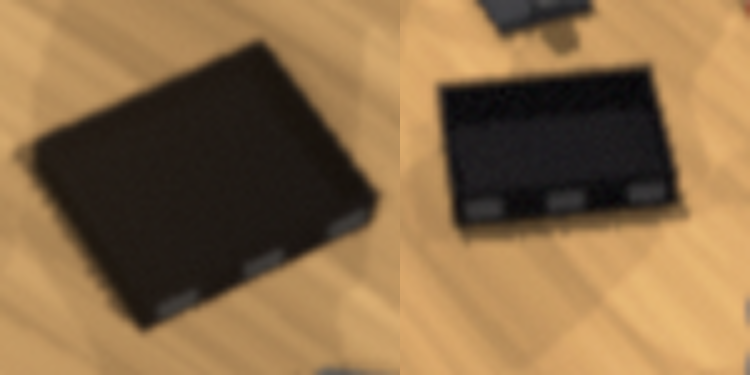

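The crops confirm it: the single finned sink hangs at the end away from the knob (y = −104). It has one box of fins, at scene (190,124) and side (340,315). The other two are plainly capacitors and transformer+coil. The open black case with three latches is the right case. Next I'll triangulate.

```bash
cat > h.py <<'E'
import cv2,numpy as np
from scipy.spatial.transform import Rotation as Rn
from cell import ctrl,eyes
def T_tool(s):
    T=np.eye(4);T[:3,:3]=Rn.from_euler('xyz',s["tool_rot"]).as_matrix();T[:3,3]=s["eef_pos"];return T
def ray(name,px,T=None):
    c=eyes.calibration(name)
    P=np.array(c["pose"]) if T is None else T@np.array(c["tool_from_camera"])
    K=np.array([[c["fx"],0,c["cx"]],[0,c["fy"],c["cy"]],[0,0,1]])
    p=cv2.undistortPoints(np.array([[px]],float),K,np.array(c["dist"]))[0,0]
    d=P[:3,:3]@np.array([p[0],-p[1],-1.]);return P[:3,3],d/np.linalg.norm(d)
def onz(r,z): o,d=r;return o+d*(z-o[2])/d[2]
def tri(*rs):
    A=sum(np.eye(3)-np.outer(d,d) for o,d in rs);b=sum((np.eye(3)-np.outer(d,d))@o for o,d in rs)
    x=np.linalg.solve(A,b);return x,max(np.linalg.norm((np.eye(3)-np.outer(d,d))@(x-o)) for o,d in rs)
E
python3 - <<'E'
from h import *
np.set_printoptions(precision=1,suppress=True)
s=lambda u,v:ray("scene",(145+u/4-.4,90+v/4-.4)); d=lambda u,v:ray("side",(292+(u-400)/3.704-.4,203+v/3.704-.4))
P={"knobtop":((212,357),(588,30)),"knobbase":((188,405),(608,68)),
"sinkL-":((225,103),(533,505)),"sinkU-":((125,107),(662,445)),"sinkU+":((165,185),(620,340)),"sinkL+":((270,190),(500,392)),
"capL+":((375,387),(438,178)),"capU+":((262,383),(545,125)),"capU-":((218,290),(577,208)),"capL-":((318,295),(468,263)),
}
X={}
for k,(a,b) in P.items():
    X[k],e=tri(s(*a),d(*b));print(k,X[k],round(e,1))
sm=sum(X["sink"+k] for k in("L-","U-","U+","L+"))/4;cm=sum(X["cap"+k] for k in("L-","U-","U+","L+"))/4
y=cm-sm;print("sink mid",sm,"cap mid",cm,np.linalg.norm(y),"yaw",np.degrees(np.arctan2(-y[0],y[1])))
print("z slope check",[ (X[m+"U"+q]-X[m+"L"+q]) for m in("sink","cap") for q in "+-"])
# case
cs=[(262,42),(376,188),(142,312),(37,145)];cd=[(440,88),(650,68),(673,190),(458,208)]
for u,v in cs: print("S",onz(ray("scene",(300+u/5-.4,205+v/5-.4)),28))
for u,v in cd: print("D",onz(ray("side",(200+(u-400)/5-.4,180+v/5-.4)),28))
c=eyes.calibration("wrist");print(np.array(c["tool_from_camera"]))
E
```

```text
knobtop [626.2 -87.6 162.1] 0.2
knobbase [643.8 -97.  125.2] 0.9
sinkL- [ 390.6 -340.4   63. ] 1.4
sinkU- [ 465.1 -365.6   97. ] 0.3
sinkU+ [ 500.6 -284.1   92.8] 0.4
sinkL+ [ 431.1 -252.8   54.4] 0.1
capL+ [517.7 -63.9  51.4] 0.2
capU+ [587.3 -95.8  95.1] 0.7
capU- [ 550.2 -177.    97.1] 1.4
capL- [ 483.3 -149.5   55.2] 1.4
sink mid [ 446.8 -310.7   76.8] cap mid [ 534.6 -121.6   74.7] 208.5087261106058 yaw -24.886834294959552
z slope check [array([ 69.4, -31.3,  38.4]), array([ 74.5, -25.2,  34. ]), array([ 69.6, -31.9,  43.8]), array([ 66.9, -27.5,  41.9])]
S [379.1 215.4  28. ]
S [417.7 313.3  28. ]
S [551.4 264.9  28. ]
S [506.9 164.4  28. ]
D [423.5 315.3  28. ]
D [547.5 263.2  28. ]
D [495.7 150.6  28. ]
D [377.9 204.4  28. ]
[[   0.     1.     0.3   66. ]
 [   1.    -0.    -0.    -0.1]
 [  -0.     0.3   -1.  -142.3]
 [   0.     0.     0.     1. ]]
```

Knob, modules and the known geometry agree: rack yaw is about −24.9°, module spacing measures 208.5 mm (expected 208), and F is near (502,−222,75). I'm moving over the case for a wrist view.

>>> move_arm([
  [-15, -13, 0, 0, 0, 0],
  [-31.3, -26.3, 0, 0, 0, 0],
  [-31.3, -26.3, 0, 0, 0, 0],
  [-31.3, -26.3, 0, 0, 0, 0],
  [-31.3, -26.3, 0, 0, 0, 0],
  [-31.3, -26.3, 0, 0, 0, 0],
  [-31.3, -26.3, 0, 0, 0, 0],
  [-31.3, -26.3, 0, 0, 0, 0],
  [-31.3, -26.3, 0, 0, 0, 0],
  [-31.3, -26.3, 0, 0, 0, 0],
  [-31.3, -26.3, 0, 0, 0, 0],
  [-31.3, -26.3, 0, 0, 0, 0],
  [-31.3, -26.3, 0, 0, 0, 0],
])

```text
clock: 1.45
eef_pos: [429.0, 252.5, 231.2]
tool_rot: [3.141, -0.001, 2.782]
force: [-0.3, -0.2, -0.6]
width: 85.4
```

```bash
cat >> h.py <<'E'
def shot(name):
    import json
    s=ctrl.read_state();im=eyes.get_image("wrist")[:,:,::-1];cv2.imwrite(f"pics/{name}.png",im)
    json.dump({k:np.array(s[k]).tolist() for k in("eef_pos","tool_rot")},open(f"pics/{name}.json","w"))
    return im,s
def load(name):
    import json
    s=json.load(open(f"pics/{name}.json"));return cv2.imread(f"pics/{name}.png"),T_tool(s)
E
python3 - <<'E'
from h import *
np.set_printoptions(precision=2,suppress=True)
im,s=shot("w_case1");T=T_tool(s);print(s["eef_pos"],s["tool_rot"],s["qpos"])
m=(im.max(2)<60).astype(np.uint8)
m=cv2.morphologyEx(m,cv2.MORPH_OPEN,np.ones((3,3)))
cs,_=cv2.findContours(m,cv2.RETR_EXTERNAL,cv2.CHAIN_APPROX_NONE)
for c in sorted(cs,key=cv2.contourArea)[-3:]:
    r=cv2.minAreaRect(c);print(cv2.contourArea(c),r);
    q=cv2.approxPolyDP(c,0.02*cv2.arcLength(c,True),True)[:,0];print(q.tolist())
    print([onz(ray("wrist",p,T),28).tolist() for p in q.astype(float)])
E
```

```text
[429.02 252.5  231.21] [ 3.14 -0.    2.78] [-0.63  0.41  0.05  1.93 -0.03  0.8   0.66]
642.5 ((463.5, 234.5), (21.0, 33.0), 90.0)
[[448, 225], [448, 243], [479, 245], [480, 225]]
[[548.7592085474726, 439.0531525507844, 28.0], [572.2621546132381, 434.21710613530365, 28.0], [588.9578916122078, 470.7328564662588, 28.0], [562.9035245557382, 476.60879741837016, 28.0]]
9611.0 ((273.8218994140625, 212.80819702148438), (93.6395034790039, 108.74026489257812), 2.12109637260437)
[[229, 158], [230, 265], [314, 268], [322, 162]]
[[379.0549429667485, 218.0765526434335, 28.0], [503.7155535177866, 167.22825959608343, 27.999999999999943], [545.2338862600168, 265.9341501735799, 28.0], [421.07454724517316, 317.1156180648344, 28.0]]
51968.0 ((279.5, 337.5), (163.0, 559.0), 90.0)
[[0, 342], [0, 419], [102, 365], [106, 419], [439, 419], [438, 365], [559, 419], [516, 316], [370, 256], [354, 355], [191, 355], [179, 256]]
[[500.12160033894895, -181.1543175143048, 28.0], [619.1359854336613, -264.9974090595697, 28.0], [583.4877524226365, -63.840038820893255, 28.0], [673.6162194974395, -108.3609804794446, 28.0], [851.6682686226904, 364.6795545602303, 28.0], [751.6512483305196, 383.65307502776153, 28.0], [922.9095549924962, 539.930577406302, 28.0], [710.8349702326873, 500.74760507178803, 28.0], [554.490828351068, 337.46336055100403, 28.0], [691.8383790250402, 276.3038781187708, 28.0], [611.5664439866277, 62.7829885416848, 28.0], [469.72089429171047, 111.65960411683207, 28.0]]
```

View pics/w_case1.png

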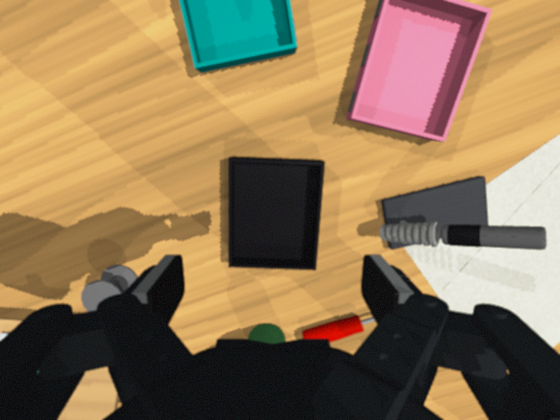

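Wrist view: the case is at px (229..322, 158..268). Its centre comes to about (462,242) with yaw −22.3°, which agrees with the scene camera within 3 mm. The iron stand is to the right and the bottle sits under the gripper at (265,335). I'll check bottle clearance and compute the move to the rack.

```bash
cat >> h.py <<'E'
ya=np.radians(-24.9)
xr=np.array([np.cos(ya),np.sin(ya),0]);Y=np.array([-np.sin(ya),np.cos(ya),0]);Z=np.array([0,0,1.])
U=xr*np.cos(np.pi/6)+Z*.5;N=-xr*.5+Z*np.cos(np.pi/6);F=np.array([501.5,-222,75])
Rt=np.column_stack([-U,Y,-N])
def plan(p,R=None,s=None):
    s=s or ctrl.read_state();T=T_tool(s);R=T[:3,:3] if R is None else R
    print("cm",np.round(T[:3,:3].T@(np.array(p)-T[:3,3])/10,2),"deg",np.round(np.degrees(Rn.from_matrix(T[:3,:3].T@R).as_rotvec()),2))
E
python3 - <<'E'
from h import *
np.set_printoptions(precision=1,suppress=True)
for n,px,z in(("scene",(271,241),150),("scene",(272,278),0),("side",(293,170),150),("scene",(265,190),48),("side",(221,140),100),("scene",(372,283),100)):print(n,px,onz(ray(n,px),z))
a=F+91*U+172*Y+120*N;print(a);plan(a,Rt)
b=F-104*Y+130*N;print(b);plan(b,Rt)
E
```

```text
scene (271, 241) [641.6 163.1 150. ]
scene (272, 278) [650.6 169.3   0. ]
side (293, 170) [635.2 153.9 150. ]
scene (265, 190) [479.3  -2.1  48. ]
side (221, 140) [572.7 492.8 100. ]
scene (372, 283) [558.7 386.5 100. ]
[591.  -73.9 224.4]
cm [-26.6 -24.8   0.7] deg [  1.1 -30.    4.2]
[ 398.8 -289.   187.6]
cm [-16.2 -51.7   4.3] deg [  1.1 -30.    4.2]
```

>>> move_arm([
  [-3, -3, 0, 0, -3, 0.5],
  [-26.6, -24.8, 0.7, 1.1, -30, 4.2],
  [-26.6, -24.8, 0.7, 1.1, -30, 4.2],
  [-26.6, -24.8, 0.7, 1.1, -30, 4.2],
  [-26.6, -24.8, 0.7, 1.1, -30, 4.2],
  [-26.6, -24.8, 0.7, 1.1, -30, 4.2],
  [-26.6, -24.8, 0.7, 1.1, -30, 4.2],
  [-26.6, -24.8, 0.7, 1.1, -30, 4.2],
  [-26.6, -24.8, 0.7, 1.1, -30, 4.2],
  [-26.6, -24.8, 0.7, 1.1, -30, 4.2],
  [-26.6, -24.8, 0.7, 1.1, -30, 4.2],
  [-26.6, -24.8, 0.7, 1.1, -30, 4.2],
])

```text
clock: 2.7
eef_pos: [590.5, -73.5, 224.1]
tool_rot: [3.14, 0.523, 2.706]
force: [0.3, -0.0, 0.2]
width: 85.3
```

```bash
python3 - <<'E'
from h import *
im,s=shot("w_knob");print(s["eef_pos"],s["tool_rot"],s["qpos"])
E
```

```text
[590.52905303 -73.52022635 224.09426085] [3.14027106 0.52318903 2.70601194] [-0.09230967  0.41268888  0.03820359  2.1587693   1.15268271  0.24533425
 -0.0129516 ]
```

View pics/w_knob.png

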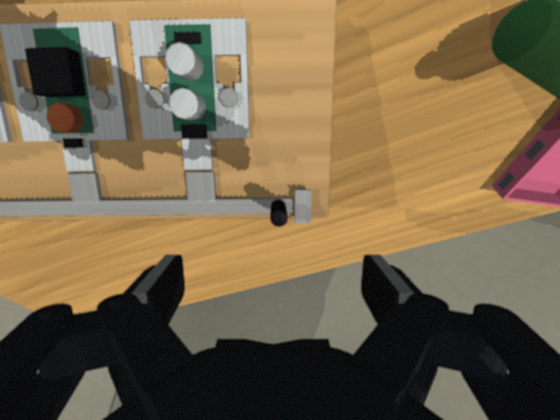

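The wrist view along the normal shows the knob with its top near (279,219), capacitor stud heads at (154,97) and (229,97), and coil stud heads at (28,101) and (101,100). The plate edges are parallel to the image. I'll express these in rack coordinates.

```bash
cat >> h.py <<'E'
def rk(r,n):
    o,d=r;o=o-F;t=(n-o@N)/(d@N);p=o+t*d;return np.round([p@U,p@Y,p@N],1)
E
python3 - <<'E'
from h import *
im,T=load("w_knob")
m=(im.max(2)<45).astype(np.uint8);m[235:]=0;m[:195]=0;m[:,:250]=0;m[:,320:]=0
ys,xs=np.nonzero(m);print("knob mask",xs.min(),xs.max(),ys.min(),ys.max(),len(xs))
for y in range(198,230,4):print(y,xs[ys==y].min() if (ys==y).any() else None,xs[ys==y].max() if (ys==y).any() else None)
for px,n in(((279,219),46),((154,97),10.5),((229,97),10.5),((28,101),10.5),((101,100),10.5)):print(px,rk(ray("wrist",px,T),n))
# plate corners caps on n=5
for px in((130,20),(247,19),(137,140),(248,137)):print(px,rk(ray("wrist",px,T),5))
# tri knob-top with scene/side
print(tri(ray("wrist",(279,219),T),ray("scene",(145+212/4-.4,90+357/4-.4)),ray("side",(292+188/3.704-.4,203+30/3.704-.4))))
x,e=tri(ray("wrist",(279,219),T),ray("scene",(145+212/4-.4,90+357/4-.4)),ray("side",(292+188/3.704-.4,203+30/3.704-.4)));x=x-F;print(x@U,x@Y,x@N)
E
```

```text
knob mask 271 285 200 224 328
198 None None
202 273 282
206 271 284
210 271 285
214 271 285
218 271 285
222 273 284
226 None None
(279, 219) [ 89.9 177.4  46. ]
(154, 97) [-1.6 77.6 10.5]
(229, 97) [ -1.3 137.8  10.5]
(28, 101) [  0.7 -25.6  10.5]
(101, 100) [ 0.4 34.4 10.5]
(130, 20) [-58.6  62.3   5. ]
(247, 19) [-58.7 152.9   5. ]
(137, 140) [32.2 57.6  5. ]
(248, 137) [ 30.  151.9   5. ]
(array([626.41674502, -86.13764377, 161.00707423]), np.float64(2.3628352945728617))
91.58935337723153 175.82756033191967 46.4332770924366
```

Stud spacing measures 60.2 and 60.0 mm. I'm correcting F by +3.9 mm along y and the yaw to −24.5°. Next I check the bracket height and plan the knob grasp.

```bash
sed -i 's/radians(-24.9)/radians(-24.5)/; s/F=np.array(\[501.5,-222,75\])/F=np.array([503.1,-218.4,75])/' h.py
python3 - <<'E'
from h import *
im,T=load("w_knob")
for px,n in(((278.5,219),46),((154,97),10.5),((229,97),10.5),((28,101),10.5),((101,100),10.5)):print(px,rk(ray("wrist",px,T),n))
x,e=tri(ray("wrist",(303,206),T),ray("scene",(145+204/4-.4,90+424/4-.4)));x-=F;print("bracket",x@U,x@Y,x@N,e)
plan(F+91*U+173*Y+22*N,Rt)
plan(F+91*U+173*Y+60*N,Rt)
E
```

```text
(278.5, 219) [ 90.8 172.7  46. ]
(154, 97) [-1.  73.8 10.5]
(229, 97) [ -0.4 133.9  10.5]
(28, 101) [  0.5 -29.5  10.5]
(101, 100) [ 0.7 30.6 10.5]
bracket 91.41865576706569 193.41208056607377 10.479991438999248 2.086820642512791
cm [0.03 0.47 9.75] deg [-0.14 -0.02 -0.35]
cm [0.03 0.46 5.95] deg [-0.14 -0.02 -0.35]
```

>>> move_arm([
  [0, 0.4, 2, 0, 0, -0.3],
  [0, 0.4, 4.5, 0, 0, -0.3],
  [0, 0.4, 7, 0, 0, -0.3],
  [0, 0.4, 9, 0, 0, -0.3],
  [0, 0.4, 9.7, 0, 0, -0.3],
  [0, 0.4, 9.7, 0, 0, -0.3],
  [0, 0.4, 9.7, 0, 0, -0.3],
], grip=1)

```text
clock: 3.45
eef_pos: [636.2, -90.4, 140.3]
tool_rot: [-3.139, 0.523, 2.712]
force: [1.1, 1.0, 0.3]
width: 85.7
```

>>> move_arm([
  [0, 0, 0, 0, 0, 0],
  [0, 0, 0, 0, 0, 0],
  [0, 0, 0, 0, 0, 0],
  [0, 0, 0, 0, 0, 0],
  [0, 0, 0, 0, 0, 0],
  [0, 0, 0, 0, 0, 0],
  [0, 0, 0, 0, 0, 0],
  [0, 0, 0, 0, 0, 0],
], grip=-1)

```text
clock: 4.25
eef_pos: [636.6, -91.4, 140.7]
tool_rot: [-3.141, 0.524, 2.71]
force: [-1.2, 3.5, 6.1]
width: 12.0
```

Gripped at 12 mm (the knob is 14 mm). Sliding +y.

>>> move_arm([
  [0, 0.4, 0, 0, 0, 0],
  [0, 1, 0, 0, 0, 0],
  [0, 1.6, 0, 0, 0, 0],
  [0, 2.2, 0, 0, 0, 0],
  [0, 2.8, 0, 0, 0, 0],
  [0, 3.3, 0, 0, 0, 0],
  [0, 3.6, 0, 0, 0, 0],
  [0, 3.8, 0, 0, 0, 0],
  [0, 3.8, 0, 0, 0, 0],
  [0, 3.8, 0, 0, 0, 0],
])

```text
clock: 5.25
eef_pos: [651.4, -58.8, 140.7]
tool_rot: [-3.138, 0.524, 2.709]
force: [-6.6, 1.2, 9.4]
width: 11.7
```

>>> move_arm([
  [0, 0.1, 0, 0, 0, 0],
  [0, 0.2, 0, 0, 0, 0],
  [0, 0.3, 0, 0, 0, 0],
  [0, 0.3, 0, 0, 0, 0],
  [0, 0.3, 0, 0, 0, 0],
])

```text
clock: 5.75
eef_pos: [652.5, -56.4, 140.6]
tool_rot: [-3.137, 0.524, 2.709]
force: [-6.6, 0.5, 9.8]
width: 11.8
```

>>> move_arm([
  [0, 0.1, 0, 0, 0, 0],
  [0, 0.2, 0, 0, 0, 0],
  [0, 0.3, 0, 0, 0, 0],
  [0, 0.3, 0, 0, 0, 0],
  [0, 0.3, 0, 0, 0, 0],
])

```text
clock: 6.25
eef_pos: [653.2, -54.9, 140.6]
tool_rot: [-3.136, 0.524, 2.708]
force: [-9.1, -0.7, 10.8]
width: 12.2
```

>>> move_arm([
  [0, 0.1, 0, 0, 0, 0],
  [0, 0.2, 0, 0, 0, 0],
  [0, 0.3, 0, 0, 0, 0],
  [0, 0.3, 0, 0, 0, 0],
])

```text
clock: 6.65
eef_pos: [653.2, -54.9, 140.6]
tool_rot: [-3.132, 0.525, 2.706]
force: [-12.9, -3.0, 13.9]
width: 11.7
```

The bar is at its stop: about 40.1 mm of travel, and the force rose with no motion. Releasing and backing off along the normal.

>>> move_arm([
  [0, 0, 0, 0, 0, 0],
  [0, 0, 0, 0, 0, 0],
  [0, 0, 0, 0, 0, 0],
  [0, 0, 0, 0, 0, 0],
  [0, 0, 0, 0, 0, 0],
  [0, 0, 0, 0, 0, 0],
  [0, 0, -2, 0, 0, 0],
  [0, 0, -5, 0, 0, 0],
  [0, 0, -9, 0, 0, 0],
  [0, 0, -12, 0, 0, 0],
  [0, 0, -12, 0, 0, 0],
], grip=1)

```text
clock: 7.75
eef_pos: [602.2, -22.8, 248.0]
tool_rot: [3.14, 0.528, 2.709]
force: [1.1, 1.1, -0.1]
width: 85.1
```

```bash
python3 - <<'E'
from h import *
s=ctrl.read_state();print(s["eef_pos"],s["qpos"],s["width"])
plan(F-104*Y+110*N,Rt);plan(F-104*Y+20*U+110*N,Rt)
E
```

```text
[602.15007587 -22.7760929  247.95575298] [-0.04758774  0.39186333 -0.17364394  2.0979508   1.07349296  0.41725026
 -0.00610404] 85.12383851851143
cm [  9.31 -32.35   3.5 ] deg [-0.03  0.28 -0.25]
cm [  7.31 -32.34   3.51] deg [-0.03  0.28 -0.25]
```

>>> move_arm([
  [2, -5, 0.5, 0, 0, 0],
  [9.3, -32.4, 3.5, 0, 0.3, -0.3],
  [9.3, -32.4, 3.5, 0, 0.3, -0.3],
  [9.3, -32.4, 3.5, 0, 0.3, -0.3],
  [9.3, -32.4, 3.5, 0, 0.3, -0.3],
  [9.3, -32.4, 3.5, 0, 0.3, -0.3],
  [9.3, -32.4, 3.5, 0, 0.3, -0.3],
  [9.3, -32.4, 3.5, 0, 0.3, -0.3],
  [9.3, -32.4, 3.5, 0, 0.3, -0.3],
  [9.3, -32.4, 3.5, 0, 0.3, -0.3],
  [9.3, -32.4, 3.5, 0, 0.3, -0.3],
])

```text
clock: 8.85
eef_pos: [409.0, -291.2, 167.8]
tool_rot: [-3.137, 0.518, 2.717]
force: [0.1, 0.6, 0.1]
width: 85.5
```

```bash
python3 - <<'E'
from h import *
im,s=shot("w_sink");print(s["eef_pos"],s["tool_rot"],s["qpos"])
E
```

```text
[ 408.96274362 -291.23951886  167.75548974] [-3.13699898  0.5179485   2.71667762] [ 1.02132801  0.47883761 -0.53704736  2.44261732  2.55933714  0.28818863
 -0.79387038]
```

View pics/w_sink.png

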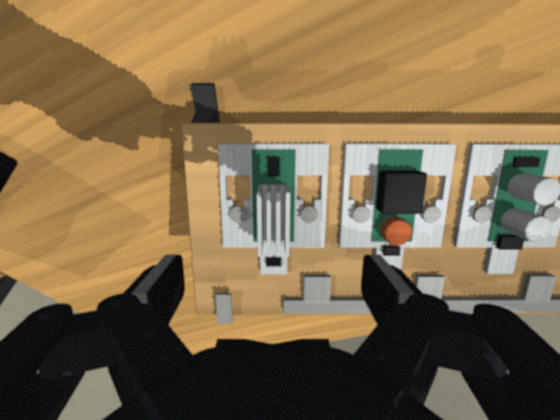

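The bar is open: the tooth at (317,287) is now clear to the right of the sink's tongue at (273,265). Sink studs are at (237,213) and (309,213), coil studs at (361,214) and (432,214), and the sink's top is around (274,~218).

```bash
python3 - <<'E'
from h import *
im,T=load("w_sink")
cv2.imwrite("pics/sinkcrop.png",cv2.resize(im[130:300,205:345],None,fx=3.5,fy=3.5,interpolation=cv2.INTER_CUBIC))
for px,n in(((237,213),10.5),((309,213),10.5),((361,214),10.5),((432,214),10.5),((274,187),41),((274,243),41),((257,215),41),((291,215),41),((219,146),5),((329,145),5),((221,247),5),((326,247),5)):print(px,rk(ray("wrist",px,T),n))
E
```

```text
(237, 213) [  -0.7 -135.2   10.5]
(309, 213) [ -0.9 -74.7  10.5]
(361, 214) [ -0.1 -30.8  10.5]
(432, 214) [-0.3 29.4 10.5]
(274, 187) [ -28.5 -104.3   41. ]
(274, 243) [  14.3 -104.1   41. ]
(257, 215) [  -7.6 -116.7   41. ]
(291, 215) [ -7.7 -91.7  41. ]
(219, 146) [ -55.6 -149.     5. ]
(329, 145) [-56.6 -59.7   5. ]
(221, 247) [  32.2 -151.     5. ]
(326, 247) [ 31.9 -57.8   5. ]
```

View pics/sinkcrop.png

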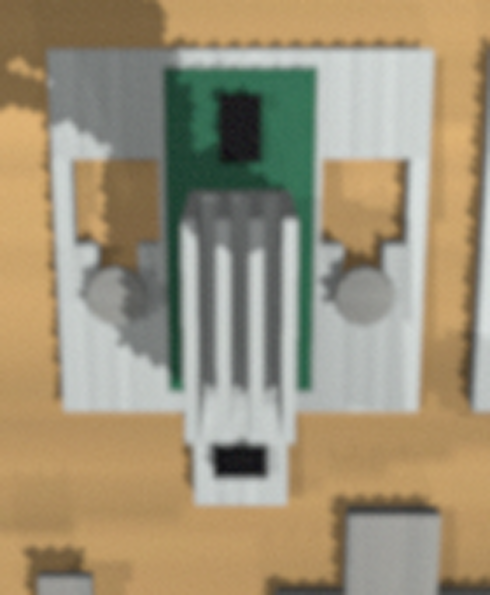

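The enlarged crop confirms the single finned sink, with fin tops at crop rows 215–440 (u ≈ −25..24) centred at y ≈ −104.4. The tongue is free. Planning the grasp at u=0, n=16.

```bash
python3 - <<'E'
from h import *
plan(F-0.3*U-104.4*Y+16*N,Rt)
E
```

```text
cm [-0.14  0.02  9.21] deg [-0.14 -0.29  0.25]
```

>>> move_arm([
  [-0.1, 0, 2, 0, -0.3, 0.2],
  [-0.1, 0, 4, 0, -0.3, 0.2],
  [-0.1, 0, 6, 0, -0.3, 0.2],
  [-0.1, 0, 7.5, 0, -0.3, 0.2],
  [-0.1, 0, 8.6, 0, -0.3, 0.2],
  [-0.1, 0, 9.2, 0, -0.3, 0.2],
  [-0.1, 0, 9.2, 0, -0.3, 0.2],
  [-0.1, 0, 9.2, 0, -0.3, 0.2],
])

```text
clock: 9.7
eef_pos: [450.6, -311.2, 88.9]
tool_rot: [-3.138, 0.524, 2.713]
force: [-0.1, 0.6, -0.6]
width: 85.5
```

```bash
python3 - <<'E'
from h import *
s=ctrl.read_state();p=s["eef_pos"]-F;print(p@U,p@Y,p@N,s["force"],s["qpos"]);plan(F-0.3*U-104.4*Y+16*N,Rt)
E
```

```text
-1.05757491618224 -106.22526008127487 16.689953193961255 [-0.12650031  0.61005227 -0.58561696] [ 0.97951101  0.72598097 -0.54345033  2.38830834  2.60719949  0.49382575
 -0.80376646]
cm [-0.08  0.18  0.07] deg [-0.24  0.02 -0.05]
```

>>> move_arm([
  [-0.1, 0.2, 0.1, -0.2, 0, 0],
  [-0.1, 0.2, 0.1, -0.2, 0, 0],
  [-0.1, 0.2, 0.1, -0.2, 0, 0],
])

```text
clock: 10.0
eef_pos: [452.5, -310.7, 88.6]
tool_rot: [-3.141, 0.524, 2.712]
force: [0.2, -0.1, -0.8]
width: 85.4
```

>>> move_arm([
  [0, 0, 0, 0, 0, 0],
  [0, 0, 0, 0, 0, 0],
  [0, 0, 0, 0, 0, 0],
  [0, 0, 0, 0, 0, 0],
  [0, 0, 0, 0, 0, 0],
  [0, 0, 0, 0, 0, 0],
  [0, 0, 0, 0, 0, 0],
  [0, 0, 0, 0, 0, 0],
], grip=-1)

```text
clock: 10.8
eef_pos: [452.4, -310.6, 88.3]
tool_rot: [-3.141, 0.524, 2.712]
force: [-3.7, 0.6, 4.8]
width: 23.0
```

Gripped at 23 mm with low side force. Sliding 22 mm up-slope (tool −x), easing 1 mm off the face.

>>> move_arm([
  [0, 0, -0.1, 0, 0, 0],
  [-0.4, 0, -0.1, 0, 0, 0],
  [-0.8, 0, -0.1, 0, 0, 0],
  [-1.2, 0, -0.1, 0, 0, 0],
  [-1.6, 0, -0.1, 0, 0, 0],
  [-2.0, 0, -0.1, 0, 0, 0],
  [-2.2, 0, -0.1, 0, 0, 0],
  [-2.2, 0, -0.1, 0, 0, 0],
  [-2.2, 0, -0.1, 0, 0, 0],
])

```text
clock: 11.7
eef_pos: [469.2, -318.2, 100.0]
tool_rot: [-3.142, 0.523, 2.712]
force: [-0.2, 0.4, -2.6]
width: 23.3
```

```bash
python3 - <<'E'
from h import *
s=ctrl.read_state();p=s["eef_pos"]-F;f=s["force"];print(p@U,p@Y,p@N,"force uyn",f@U,f@Y,f@N,s["torque"],s["width"])
p0=np.array([452.4,-310.6,88.3])-F;print(p0@U,p0@Y,p0@N)
E
```

```text
21.638339290203795 -104.81921771812196 16.39932618852232 force uyn -1.6038235161740937 0.28809917785304084 -2.088807868334612 [0.29418228 0.67943545 0.04025033] 23.327732403969332
-0.19187735083634472 -104.92337657748864 15.4682976006008
```

Moved 21.8 mm with force equal to the weight alone, so it slid freely. Lifting slowly along the normal.

>>> move_arm([
  [0, 0, -0.2, 0, 0, 0],
  [0, 0, -0.4, 0, 0, 0],
  [0, 0, -0.6, 0, 0, 0],
  [0, 0, -0.7, 0, 0, 0],
  [0, 0, -0.7, 0, 0, 0],
])

```text
clock: 12.2
eef_pos: [466.1, -316.9, 106.3]
tool_rot: [-3.141, 0.524, 2.712]
force: [-0.4, 0.2, -1.2]
width: 22.7
```

>>> move_arm([
  [0, 0, -0.3, 0, 0, 0],
  [0, 0, -0.6, 0, 0, 0],
  [0, 0, -0.9, 0, 0, 0],
  [0, 0, -1.5, 0, 0, 0],
  [0, 0, -2.5, 0, 0, 0],
  [0, 0, -4, 0, 0, 0],
  [0, 0, -6, 0, 0, 0],
  [0, 0, -8, 0, 0, 0],
  [0, 0, -9, 0, 0, 0],
  [0, 0, -9, 0, 0, 0],
])

```text
clock: 13.2
eef_pos: [424.8, -298.0, 185.8]
tool_rot: [-3.14, 0.526, 2.712]
force: [-0.1, -0.3, -1.8]
width: 22.8
```

```bash
python3 - <<'E'
from h import *
im,s=shot("w_lift");print(s["eef_pos"],s["tool_rot"],s["qpos"],s["force"],s["width"])
S=eyes.get_image("scene")[:,:,::-1];D=eyes.get_image("side")[:,:,::-1]
out=np.hstack([cv2.resize(S[80:230,130:280],(400,400)),cv2.resize(D[180:360,260:440],(400,400))]);cv2.imwrite("pics/lift.png",out)
E
```

```text
[ 424.83898394 -298.02101609  185.76977041] [-3.14044755  0.52591134  2.71166223] [ 1.04484512  0.45250491 -0.57389474  2.39038011  2.36108516  0.23437419
 -0.6070104 ] [-0.07050029 -0.33455269 -1.82432976] 22.847408192431796
```

View pics/w_lift.png

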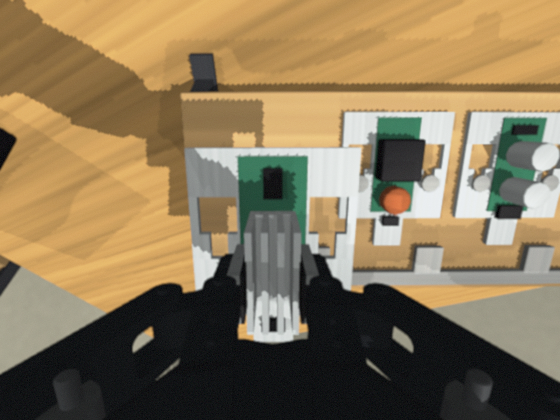

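Wrist view: the module is held by its sink. The plate's lower edge runs (184,149)–(361,148), and the coil and caps modules are still hanging. I'll measure the plate relative to the tool and compute the transfer to the case.

```bash
python3 - <<'E'
from h import *
np.set_printoptions(precision=1,suppress=True)
im,T=load("w_lift");Ti=np.eye(4)
for zt in(10.5,15):
  for px in((184.5,149.5),(361,148.5),(195,282),(352,286)):
    o,d=ray("wrist",px,Ti);print(zt,px,o+d*(zt-o[2])/d[2])
yc=np.radians(-22.3);xc=np.array([np.cos(yc),np.sin(yc),0]);Yc=np.array([-np.sin(yc),np.cos(yc),0])
Rc=np.column_stack([-xc,Yc,-Z]);c=np.array([462.3,242.1,0])
plan([430,-180,290],Rt)
plan(c+260*Z,Rc);plan(c+80*Z,Rc)
E
```

```text
10.5 (184.5, 149.5) [ 56.5 -44.5  10.5]
10.5 (361, 148.5) [57.1 45.  10.5]
10.5 (195, 282) [-18.  -44.3  10.5]
10.5 (352, 286) [-20.6  45.9  10.5]
15 (184.5, 149.5) [ 56.2 -45.8  15. ]
15 (361, 148.5) [56.8 46.3 15. ]
15 (195, 282) [-20.5 -45.6  15. ]
15 (352, 286) [-23.1  47.3  15. ]
cm [ -1.4  10.9 -11.4] deg [-0.1  0.  -0.1]
cm [ 12.8  50.6 -16.2] deg [-0.6 30.  -2.3]
cm [21.8 50.7 -0.6] deg [-0.6 30.  -2.3]
```

```bash
python3 - <<'E'
from h import *
for p in([432,-280,220],[445,-235,255],[470,-140,270],[495,-40,270],[490,100,270],[462.3,242.1,250]):plan(p)
E
```

```text
cm [-1.67  1.94 -3.18] deg [0. 0. 0.]
cm [-2.82  6.57 -6.56] deg [0. 0. 0.]
cm [-2.11 16.25 -8.71] deg [0. 0. 0.]
cm [-0.46 26.38 -9.66] deg [0. 0. 0.]
cm [  4.99  38.9  -12.81] deg [0. 0. 0.]
cm [ 13.3   50.66 -15.31] deg [0. 0. 0.]
```

>>> move_arm([
  [-0.8, 0.8, -1.5, 0, 3, -0.2],
  [-1.7, 1.9, -3.2, -0.1, 6, -0.5],
  [-2.3, 4.2, -5, -0.2, 10, -0.8],
  [-2.8, 6.6, -6.6, -0.3, 15, -1.2],
  [-2.6, 9.5, -7.3, -0.4, 20, -1.6],
  [-2.4, 13, -8, -0.5, 25, -2],
  [-2.1, 16.3, -8.7, -0.6, 30, -2.3],
  [-1.6, 19.6, -9, -0.6, 30, -2.3],
  [-1, 23, -9.3, -0.6, 30, -2.3],
  [-0.5, 26.4, -9.7, -0.6, 30, -2.3],
  [1.4, 30.6, -10.7, -0.6, 30, -2.3],
  [3.2, 34.8, -11.7, -0.6, 30, -2.3],
  [5, 38.9, -12.8, -0.6, 30, -2.3],
  [7.5, 42.5, -13.6, -0.6, 30, -2.3],
  [10, 46, -14.3, -0.6, 30, -2.3],
  [12, 49, -15, -0.6, 30, -2.3],
  [13.3, 50.7, -15.3, -0.6, 30, -2.3],
  [13.3, 50.7, -15.3, -0.6, 30, -2.3],
  [13.3, 50.7, -15.3, -0.6, 30, -2.3],
  [13.3, 50.7, -15.3, -0.6, 30, -2.3],
])

```text
clock: 15.35
eef_pos: [462.0, 243.0, 249.0]
tool_rot: [-3.139, -0.0, 2.755]
force: [-0.7, -0.5, -1.0]
width: 23.1
```

```bash
python3 - <<'E'
from h import *
s=ctrl.read_state();print(s["qpos"],s["force"])
yc=np.radians(-22.3);xc=np.array([np.cos(yc),np.sin(yc),0]);Yc=np.array([-np.sin(yc),np.cos(yc),0])
Rc=np.column_stack([-xc,Yc,-Z]);c=np.array([462.3,242.1,0])
plan(c+90*Z,Rc)
E
```

```text
[ 0.03825138  0.54868961 -0.87527354  1.83282972  0.4977412   0.99831592
  0.13851864] [-0.66228792 -0.54944335 -1.00920112]
cm [-0.06 -0.03 15.9 ] deg [-0.14 -0.    0.13]
```

>>> move_arm([
  [-0.1, 0, 2, 0, 0, 0],
  [-0.1, 0, 5, 0, 0, 0],
  [-0.1, 0, 8, 0, 0, 0],
  [-0.1, 0, 11, 0, 0, 0],
  [-0.1, 0, 14, 0, 0, 0],
  [-0.1, 0, 16, 0, 0, 0],
  [-0.1, 0, 17.5, 0, 0, 0],
  [-0.1, 0, 18, 0, 0, 0],
  [-0.1, 0, 18, 0, 0, 0],
  [-0.1, 0, 18, 0, 0, 0],
])

```text
clock: 16.35
eef_pos: [464.0, 242.4, 70.8]
tool_rot: [3.141, 0.001, 2.752]
force: [-0.5, 0.6, -2.1]
width: 22.7
```

```bash
python3 - <<'E'
from h import *
im,s=shot("w_over");print(s["eef_pos"],s["tool_rot"])
S=eyes.get_image("scene")[:,:,::-1];D=eyes.get_image("side")[:,:,::-1]
cv2.imwrite("pics/S2.png",S);cv2.imwrite("pics/D2.png",D)
f=lambda a,w,h:cv2.resize(a,(w,h),interpolation=cv2.INTER_CUBIC)
out=np.vstack([np.hstack([f(S[185:275,300:390],400,400),f(D[160:240,190:270],400,400)])[:, :800]])
out=np.vstack([out,cv2.copyMakeBorder(f(im[100:300,130:420],290,200),0,0,255,255,cv2.BORDER_CONSTANT)]);cv2.imwrite("pics/over.png",out)
E
```

```text
[463.96399699 242.43628789  70.76810237] [3.14080793e+00 1.13623395e-03 2.75222921e+00]
```

View pics/over.png

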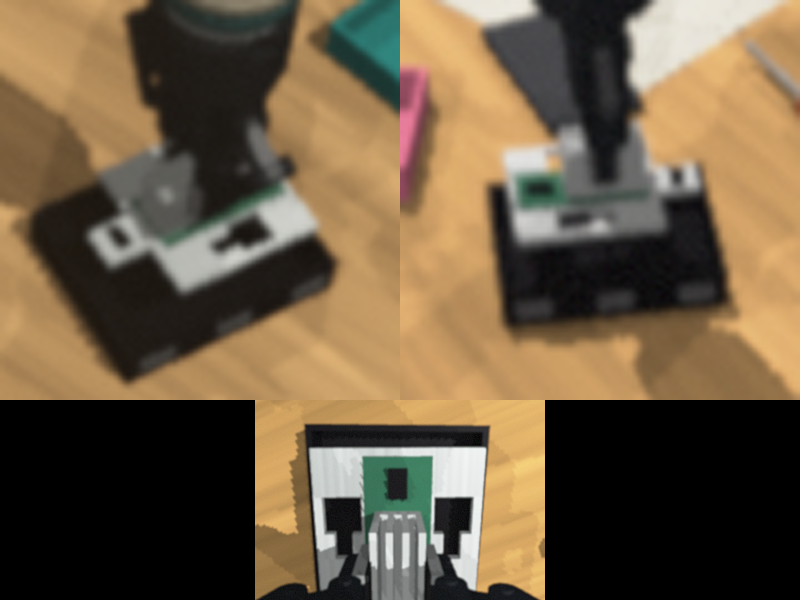

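Over the case, the wrist crop shows the rim's outer corners at (181,127) and (364,128) and the plate edge at (184,147)–(362,148). The plate sits roughly centred and parallel. I'll refine these edges with a mask and compute the offset in tool axes.

```bash
python3 - <<'E'
from h import *
np.set_printoptions(precision=1,suppress=True)
im,T=load("w_over");zr=T[2,3]-28
g=im.max(2).astype(int)
print("col272",g[118:152,230].tolist())
for r in(132,140,200):print("row",r,g[r,168:196].tolist(),g[r,352:384].tolist())
Ti=np.eye(4)
def tp(px,z):o,d=ray("wrist",px,Ti);return o+d*(z-o[2])/d[2]
for px in((181,127),(364,128),(181,200),(368,200)):print("rim",px,tp(px,zr))
for px in((184,147),(362,148)):print("plate",px,tp(px,10.5))
E
```

```text
col272 [200, 201, 201, 203, 195, 165, 111, 57, 33, 31, 34, 34, 32, 25, 26, 20, 22, 23, 20, 25, 26, 33, 32, 34, 33, 34, 31, 35, 61, 117, 175, 209, 220, 223]
row 132 [205, 207, 200, 186, 177, 169, 155, 140, 130, 119, 107, 88, 59, 37, 33, 29, 30, 31, 24, 18, 19, 14, 16, 11, 9, 16, 13, 15] [32, 32, 29, 32, 30, 36, 46, 51, 56, 51, 53, 94, 165, 216, 228, 227, 225, 226, 224, 226, 225, 224, 224, 225, 224, 225, 223, 223, 224, 223, 223, 224]
row 140 [212, 201, 172, 145, 134, 125, 127, 127, 127, 123, 117, 107, 77, 48, 31, 29, 33, 28, 28, 18, 19, 16, 21, 21, 21, 21, 19, 19] [17, 8, 15, 14, 20, 39, 45, 49, 52, 50, 71, 126, 179, 211, 216, 218, 218, 220, 223, 223, 222, 223, 225, 223, 225, 225, 225, 225, 225, 225, 227, 226]
row 200 [188, 166, 135, 116, 115, 115, 115, 113, 115, 113, 115, 117, 118, 120, 115, 103, 75, 35, 23, 90, 165, 218, 227, 225, 227, 227, 224, 219] [241, 240, 242, 242, 229, 163, 145, 194, 221, 223, 222, 222, 222, 222, 221, 222, 222, 222, 221, 220, 222, 223, 221, 222, 222, 221, 222, 221, 221, 221, 223, 222]
rim (181, 127) [ 67.7 -55.   42.8]
rim (364, 128) [67.2 55.3 42.8]
rim (181, 200) [ 22.5 -58.6  42.8]
rim (368, 200) [22.6 61.4 42.8]
plate (184, 147) [ 57.6 -44.7  10.5]
plate (362, 148) [57.2 45.4 10.5]
```

Offset from centred is under 1 mm. Descending with a 1 mm correction.

>>> move_arm([
  [0.1, 0, 0.8, 0, 0, 0],
  [0.1, 0, 1.8, 0, 0, 0],
  [0.1, 0, 2.8, 0, 0, 0],
  [0.1, 0, 3.7, 0, 0, 0],
  [0.1, 0, 4.4, 0, 0, 0],
  [0.1, 0, 4.7, 0, 0, 0],
  [0.1, 0, 4.8, 0, 0, 0],
  [0.1, 0, 4.8, 0, 0, 0],
])

```text
clock: 17.3
eef_pos: [462.4, 242.8, 22.0]
tool_rot: [-3.141, 0.0, 2.753]
force: [0.3, 0.5, -1.3]
width: 22.9
```

>>> move_arm([
  [0, 0, 0.1, 0, 0, 0],
  [0, 0, 0.2, 0, 0, 0],
  [0, 0, 0.3, 0, 0, 0],
  [0, 0, 0.3, 0, 0, 0],
  [0, 0, 0.3, 0, 0, 0],
])

```text
clock: 17.8
eef_pos: [462.6, 242.8, 20.1]
tool_rot: [3.142, 0.001, 2.753]
force: [-1.9, -1.2, 8.6]
width: 23.0
```

Contact at TCP z = 20.1 mm (19.5 expected) with about 10 N. Opening partly.

>>> move_arm([
  [0, 0, -0.05, 0, 0, 0],
  [0, 0, -0.05, 0, 0, 0],
  [0, 0, -0.05, 0, 0, 0],
  [0, 0, -0.05, 0, 0, 0],
  [0, 0, -0.05, 0, 0, 0],
  [0, 0, -0.05, 0, 0, 0],
], grip=0.1)

```text
clock: 18.4
eef_pos: [462.3, 242.6, 19.4]
tool_rot: [-3.141, -0.0, 2.753]
force: [0.7, -0.6, 0.3]
width: 46.9
```

>>> move_arm([
  [0, 0, -1, 0, 0, 0],
  [0, 0, -3, 0, 0, 0],
  [0, 0, -6, 0, 0, 0],
  [0, 0, -10, 0, 0, 0],
  [0, 0, -14, 0, 0, 0],
  [0, 0, -18, 0, 0, 0],
  [0, 0, -21, 0, 0, 0],
  [0, 0, -21, 0, 0, 0],
  [0, 0, -21, 0, 0, 0],
])

```text
clock: 19.3
eef_pos: [462.4, 242.5, 230.4]
tool_rot: [3.141, 0.001, 2.753]
force: [0.1, 0.6, -0.4]
width: 47.3
```

```bash
python3 - <<'E'
from h import *
im,s=shot("w_done")
S=eyes.get_image("scene")[:,:,::-1];D=eyes.get_image("side")[:,:,::-1]
f=lambda a,w,h:cv2.resize(a,(w,h),interpolation=cv2.INTER_CUBIC)
out=np.zeros((600,800,3),np.uint8)
out[:300,:400]=f(im,400,300);out[:300,400:]=f(D,400,300);out[300:,:400]=f(S[90:240,130:330],400,300);out[300:,400:]=f(D[170:350,200:440],400,300)
cv2.imwrite("pics/done.png",out);print(s["force"],s["width"])
E
```

```text
[ 0.05556827  0.64131193 -0.44014402] 47.32953778160371
```

View pics/done.png

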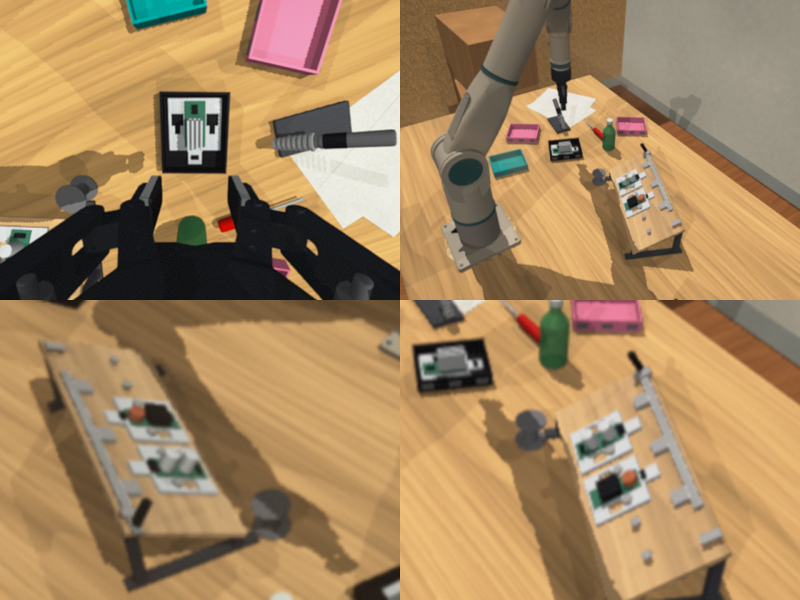

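The module lies centred and flat in the black case with the sink up. The bar is open, with the knob at the rack's end. The coil and caps modules still hang, and the spool, bottle, driver and stand look in place. Handing in.

```bash
python3 -c "
from cell import ctrl
print(ctrl.finish_job())"
```

```text
the job is handed in; nothing more can be done
None
```

The heat-sink module is off the rack and lying flat in the open black case, sink up. I handed the job in at about 19.5 s of the 51 s allowed; it gives no verdict.

- **Locking bar:** I gripped the knob and slid the bar until it stopped moving, about 40.1 mm, with the force rising at the end. I left it open.
- **Module off the rack:** I gripped the sink, slid it 21.8 mm up the slope and lifted it off. Only about its own weight showed on the wrist, so nothing snagged.
- **Set-down:** Just above the case the module was about 1 mm off centre, which I corrected. It touched down at about 10 N.
- **Last pictures:** The module is flat and centred in the case, the bar is open, and the other two modules still hang. The spool, bottle, stand and screwdriver look undisturbed. I checked these by eye and did not measure them again.

**Small disagreements:**
- The cameras differed by up to about 9 mm on the case centre. The two I relied on, scene and wrist, agreed within 3 mm, and the wrist view just above the case settled it.
- The first estimate of the rack was about 4 mm off along its width, which I corrected from the studs.
- The gripper read 1–2 mm under the true widths.
- The module touched down at 20.1 mm instead of the expected 19.5 mm.

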